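Unlock the bench outlet's bayonet ring and hold its spring cover open

ROBOT

A 6-joint arm with a two-finger parallel gripper is mounted at the origin on the work surface. World frame = base frame: x ahead of the robot, y to its left, z up, the work surface at z = 0. Lengths are in m, angles in rad, forces in N, time in s.
With the tool pointing down it reaches from about 0.425 to 0.925 m from the base axis. Payload 12.5 kg.
Tool frame: the origin (TCP) lies on the front face of the gripper's body, between the roots of the fingers; the fingertips stand ahead of it and the grasp point (between the pads) lies 54 mm ahead of it (finger_overhang is the z of the fingertips in the tool frame, in m); z points along the fingers, y is the line along which they close (so a half turn about z gives the same grasp; the last joint's range is limited). The gripper opens to 85 mm and grips with 20 to 120 N. Pads are 22 mm wide; open, the fingers measure 114 mm over their backs; the gripper's body (76 mm by 85 mm) begins 54 mm behind the grasp point. The pads swing forward as they close: fully open they stand 13 mm farther back than shut.
Start: joints at [1.13, 0.491, 1.559, -0, 1.092, -0.106], TCP at [0.205, 0.59, 0.304] pointing down, gripper open.
Joint ranges: [-3.1, 3.1], [-0.84, 2.19], [0.05, 2.79], [-1.13, 4.28], [0.06, 2.93], [-2.69, 2.69]. Speed limits (rad/s): [2.22, 2.22, 2.79, 3.14, 3.14, 3.14].

INTERFACE

Orientations are given as [roll, pitch, yaw] about the fixed x, y, z axes, in that order (R = Rz(yaw) Ry(pitch) Rx(roll)).
In Python, from plant import get_obs, read_camera, sign_off, finger_overhang gives the robot as it stands. The module is installed in compiled form; this text tells all that it offers.
- The arm moves only by the shell command python3 -m creep 'ROWS'. ROWS is JSON, one flat list of numbers, 5 for each row, row after row: the finger opening in cm, from 0 to 8.54, then the shift along the tool's x, y, z in cm, then the turn about the tool's z in rad. In form: [jaw, x, y, z, twist, jaw, x, y, z, twist, ...]. A call has 1 to 5 rows; each row shifts and turns the commanded pose from where the row before left it, along the tool's axes as they then stand; what a row does not reach is not made up. A row lasts 1/10 s, in which the tool goes at most 50 mm and 8.59 degrees, less where a joint would pass 70% of its speed; a pose out of reach is approached as far as the arm can. A call is refused whole if a number of a shift passes 5 or a number of a turn 0.15, either way. A call with a gripper value outside its range is refused whole. The fingers move at their own pace and stop on an object; the grip force is fixed at half the most. Time passes only in rows, so rows that do not move let the fingers close. It gives the time, the measured TCP pose, the force, the opening and the grip force at its end, in the units of the state.
- get_obs(): the state, without advancing time (a new reading comes with each control period).
- read_camera(name): name is "scene" or "top" or "wrist"; returns a dict with "color" (480x640x3 uint8, red, green, blue), "depth" (480x640 float32, m along the optical axis (not along the pixel's ray), 0 where there is no reading), "fx", "fy", "cx", "cy" (pixels), "view" (4x4, takes a point from world to camera coordinates). Camera axes: x right, y up, looking along -z (the intrinsics and any distortion apply to the point x, -y, -z); pixel columns grow to the right and rows downward; lengths in m; the calibration is good to about 2 mm. A picture is of the moment at which its call begins.
- sign_off(): hands the job in; it is judged then, once.
The state is a dict: "clock": time; "joint_positions": joint angles; "dq": joint speeds; "tau": joint torques, N m; "position": TCP position; "ee_rot": TCP orientation; "contact_force": force on the tool from outside, world axes, zero at the start; "ft_torque": the same for the moment, N m; "gripper_width": opening from 0.0 (shut) to 1.0 (fully open); "grip_force": force on a finger pad.
Only numpy, scipy, OpenCV 4.12 (cv2) and the standard library are available. Lean on these libraries where they do the work, as an engineer would, in place of code of your own. Each camera call takes 0.05 s, during which the arm holds its last target. There are 200 camera calls.

TASK

Open the round sealed outlet on the bench's socket box for me: turn the lock ring on its cover anticlockwise to the open mark (the round dot), then lift the spring cover by its finger tab and hold it at 90 degrees to the outlet's face, so that I can push the adapter in with both hands. The cover snaps shut if you let go, so finish while still holding it there. Leave the square flap beside it shut and the hammer, bracket and adapter where they are.

Things in the scene. Friction and masses are not known exactly. Their poses are not given: they have to be found in the camera images.
- power_box: black rubber socket box bolted to the table, 220 (x) by 260 (y) mm, 65 mm high in front, 112 mm at the back: its face slopes up 12 degrees away from the robot. Place and yaw vary. Origin: centre of its underside, z up, front towards its -x. Round outlet on the right half seen from the robot (55 mm to -y), square flap outlet on the left half (72 mm to +y).
- outlet_face (a point): centre of the round outlet's foot on the sloping face. z: the outlet's axis, square out of the slope (12 degrees from vertical towards the robot); +x: up the slope to the hinge; y: along the hinge, left seen from the robot. Here, in mm: flange 80 x 80, z 0-6; fixed collar 49 across, to z 44; lock ring z 28-49.5; the cover's cap 54 across, z 49.5-56.5; hinge knuckles x 31-47, y -19 to 19.
- open_mark (a point): the open mark, a round black dot on the flange's near left corner, 45 degrees anticlockwise from the locked mark, a black bar in the middle of the flange's left (+y) side. Axes as outlet_face.
- ring_centre (a point): centre of the lock ring: on its axis (its z) at half its height, 39 mm above outlet_face with the cover shut. A black ribbed band, 63 mm outside diameter, 21.5 mm high, carried by the cover and moving with it; a white pointer line runs down its side at its own +y. Its two sides (+-y of outlet_face) are free to be gripped across; the tab overhangs its front, the hinge is behind it.
- lock_ring (a joint): angle of the lock ring, rad: 0 = locked (pointer at the bar), 0.785 = open mark (pointer at the dot), stop at 0.80; grows anticlockwise seen facing the outlet (about +z of outlet_face). Starts between 0 and 0.25. Friction 0.1 N m; stays where it is left. Bayonet lugs keep the cover shut, with 2 degrees of play, up to about 0.5; from 0.65 it is surely free.
- cover_tab (a point): middle of the free part of the cover's finger tab, at half thickness: at x -49, y 0, z 53 mm in outlet_face with the cover shut. The tab is a flat light grey tongue 18 mm wide (y), 6 mm thick, standing out 26 mm past the lock ring to the front (x -58 to -32), free above, below and at its sides. Axes: those of outlet_face with the cover shut, turning with the cover.
- cover_hinge (a point): middle of the cover's hinge axis, which runs along y; at x 40, z 28 mm in outlet_face. Axes as cover_tab. In these axes cover_tab lies at x -89, z 25 mm.
- cover (a joint): opening angle of the round outlet's cover, rad: 0 = shut on the collar, 1.571 = square to the outlet's face, stop at 2.0; it grows as the tab goes up and away from the robot (about +y of outlet_face). A spring and its weight shut it from every angle: 1 to 2 N at the tab.
- side_flap (a joint): opening angle of the square flap of the other outlet, rad: 0 = shut (held by a light spring).
- flap_middle (a point): middle of the outer face of the square flap (56 x 52 mm) of the other outlet, 17 mm off the sloping face. To be left shut.
- hammer: loose hammer lying flat, 232 mm long with a wooden handle towards its own -x and a 100 mm steel head across y at its origin's end, 33 mm high. Origin: underside of the head-end, handle reaching 200 mm to -x. To be left alone.
- bracket: loose slotted steel angle bracket, foot 70 x 90 mm, upright plate 120 mm high. Origin: centre of its underside. To be left alone.
- adapter: loose rigid adapter plug standing on its wide end, 58 mm diameter, 92 mm high. Origin: centre of its underside. To be left alone.

How it is judged:
By the outcome, as a careful person would: the job done as asked, in the order asked, and still so for the second after the job is handed in, while the arm keeps its last pose, push and grip.
It also fails if it takes over 45 s, if anything falls off the work surface, if the arm or the gripper's body presses on something with over 40 N, if the wrist force passes 120 N, or if a joint passes its speed limit or range.

## Working session

There is one attempt and no reset: what is moved stays moved. The work goes in short steps, Python scripts to look and compute and a shell command to move; the robot and the scene stay as the last step left them, time stands still between calls to the robot, and variables do not carry over. Pictures are saved under pics/ and viewed, at most 10 in all, crops included, and the job is handed in when it is done.

```bash
mkdir -p pics; cat > h.py <<'E'
import numpy as np, cv2
from plant import get_obs, read_camera, sign_off, finger_overhang
from scipy.spatial.transform import Rotation as R
def snap(name, fn=None):
    c=read_camera(name); np.savez('%s.npz'%name, **{k:v for k,v in c.items()})
    if fn: cv2.imwrite('pics/'+fn, c['color'][:,:,::-1])
    return c
def world(c,u,v,d=None):
    u=np.asarray(u,float);v=np.asarray(v,float)
    if d is None: d=c['depth'][v.astype(int),u.astype(int)]
    p=np.stack([(u-c['cx'])/c['fx']*d, -(v-c['cy'])/c['fy']*d, -d, np.ones_like(d)],-1)
    return (p@np.linalg.inv(c['view']).T)[...,:3]
def cloud(c):
    v,u=np.mgrid[0:480,0:640]
    return world(c,u,v)
def tool():
    o=get_obs(); return np.array(o['position']), R.from_euler('xyz',o['ee_rot']).as_matrix()
E
python3 - <<'E'
from h import *
o=get_obs(); print({k:np.round(v,3) for k,v in o.items()}, finger_overhang)
for n in ['scene','top']:
    c=snap(n,n+'1.png'); print(n,c.keys(),c['fx'],np.round(np.linalg.inv(c['view']),3).tolist())
a=cv2.imread('pics/scene1.png');b=cv2.imread('pics/top1.png')
E
```

```text
{'clock': np.float64(0.0), 'joint_positions': array([ 1.13 ,  0.492,  1.56 , -0.   ,  1.092, -0.106]), 'dq': array([ 0.   , -0.002,  0.001, -0.   ,  0.001, -0.001]), 'tau': array([ 2.0000e-03, -6.1845e+01, -2.6161e+01, -0.0000e+00,  4.0000e-03,
        0.0000e+00]), 'position': array([0.205, 0.59 , 0.303]), 'ee_rot': array([-3.14 , -0.   ,  2.807]), 'contact_force': array([0.304, 0.551, 0.102]), 'ft_torque': array([-0.039, -0.048, -0.016]), 'grip_force': np.float64(0.0), 'gripper_width': np.float64(1.002)} 0.0726
scene dict_keys(['color', 'depth', 'fx', 'fy', 'cx', 'cy', 'view']) 526.3690574095949 [[0.303, -0.594, 0.745, 1.404], [0.953, 0.194, -0.232, -0.189], [-0.007, 0.781, 0.625, 0.819], [0.0, 0.0, 0.0, 1.0]]
top dict_keys(['color', 'depth', 'fx', 'fy', 'cx', 'cy', 'view']) 439.0052443310129 [[0.023, 0.972, -0.232, 0.347], [-1.0, 0.024, -0.0, 0.076], [0.005, 0.232, 0.973, 1.018], [0.0, 0.0, 0.0, 1.0]]
```

View pics/top1.png

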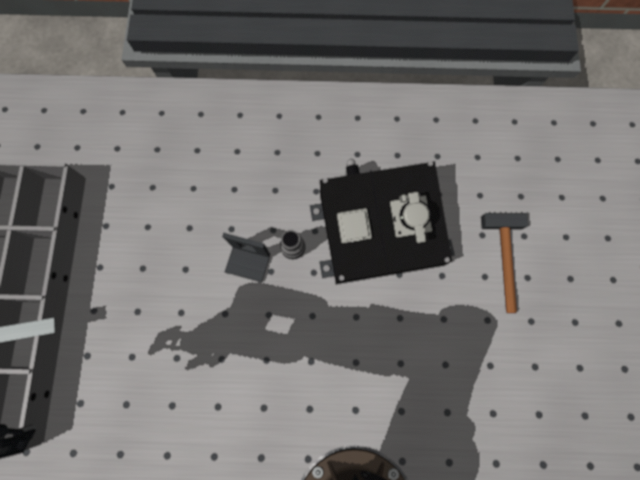

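View pics/scene1.png

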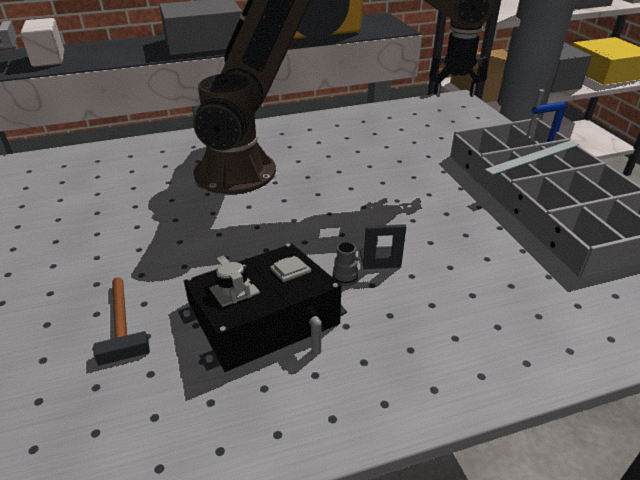

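Top view: box spans cols 320–453, rows 163–283; the round cap is at about (415,215) with its tab at (420,238), the flap is at (354,226) and the hammer is to the right at (508,260). Next I'll fit the face plane and the yaw.

```bash
cat > loc.py <<'E'
from h import *
c=dict(np.load('top.npz')); P=cloud(c); im=c['color'].astype(int); g=im.max(2)
sub=np.zeros((480,640),bool); sub[155:290,312:462]=1
m=sub&(g<50)&(P[...,2]>0.05)&(P[...,2]<0.125)&(c['depth']>0)
X=P[m]; 
for _ in range(5):
    A=np.c_[X[:,:2],np.ones(len(X))]; k,*_=np.linalg.lstsq(A,X[:,2],rcond=None); r=abs(A@k-X[:,2]); X=X[r<max(0.004,2*np.median(r))]
n=np.array([-k[0],-k[1],1]);n/=np.linalg.norm(n)
print('normal',n,'tilt',np.degrees(np.arccos(n[2])),'yaw by normal',np.arctan2(-n[1],-n[0]),len(X))
# outline by rectangle of everything lying on/above the face
Y=P[sub&(P[...,2]>0.055)&(c['depth']>0)]
res=np.abs(np.c_[X[:,:2],np.ones(len(X))]@k-X[:,2]);
(cx,cy),(w,h),a=cv2.minAreaRect(X[:,:2].astype(np.float32)); print('rect',cx,cy,w,h,a)
hgt=(P[...,2]-(P[...,0]*k[0]+P[...,1]*k[1]+k[2]))*n[2]
for nm,cols,lo,hi in [('cap/tab',(385,440),0.046,0.07),('flap',(335,375),0.010,0.025)]:
    q=np.zeros_like(sub);q[185:250,cols[0]:cols[1]]=1
    s=q&(hgt>lo)&(hgt<hi)&(g>100); Z=P[s]; print(nm,s.sum(),Z.mean(0),'h',np.median(hgt[s]))
    if nm=='flap': print(cv2.minAreaRect(Z[:,:2].astype(np.float32)))
    else:
        D=Z-Z.mean(0); print('principal',np.linalg.svd(D,full_matrices=False)[2][0], Z.min(0),Z.max(0))
E
python3 loc.py
```

```text
normal [-0.20420437 -0.0390576   0.9781488 ] tilt 11.999668670393415 yaw by normal 0.18898470718518057 8697
rect 0.6069697737693787 -0.059130191802978516 0.22226488590240479 0.2607755661010742 11.285968780517578
cap/tab 742 [ 0.60406436 -0.11344857  0.14118094] h 0.05558940049087256
principal [-0.96132667 -0.19157729 -0.19786153] [ 0.55081074 -0.1394875   0.12746065] [ 0.65117896 -0.08295098  0.1533325 ]
flap 758 [0.58944045 0.01230288 0.10276019] h 0.016256575437070563
((0.5906051397323608, 0.012407299131155014), (0.06400474160909653, 0.06417223811149597), 11.681164741516113)
```

Box: centre (0.607,-0.059), yaw about 0.195. I'll move above the outlet and take a close look.

```bash
python3 -m creep '[8.5,-3.6,-3.1,0,0, 8.5,-3.6,-3.1,0,0, 8.5,-3.6,-3.1,0,0, 8.5,-3.6,-3.1,0,0, 8.5,-3.6,-3.1,0,0]'
python3 -m creep '[8.5,-3.6,-3.1,0,0, 8.5,-3.6,-3.1,0,0, 8.5,-3.6,-3.1,0,0, 8.5,-3.6,-3.1,0,0, 8.5,-3.6,-3.1,0,0]'
python3 -m creep '[8.5,-3.6,-3.1,0,0, 8.5,-3.6,-3.1,0,0, 8.5,-3.6,-3.1,0,0, 8.5,-3.6,-3.1,0,0, 8.5,-3.6,-3.1,0,0]'
python3 -m creep '[8.5,-3.6,-3.1,0,0, 8.5,-3.3,-3.1,0,0, 8.5,0,0,0,-0.09, 8.5,0,0,0,-0.09, 8.5,0,0,0,0]'
python3 - <<'E'
from h import *
p,T=tool(); print(p,T[:,1]); c=snap('wrist','w1.png'); print(np.round(np.linalg.inv(c['view']),3).tolist(),c['fx'])
E
```

```text
clock: 0.6
position: [0.3249, 0.3831, 0.3037]
ee_rot: [-3.141, -0.0, 2.807]
contact_force: [0.9, 0.7, -0.3]
gripper_width: 0.995
grip_force: 0.0
clock: 1.1
position: [0.4441, 0.1774, 0.3039]
ee_rot: [3.142, -0.0, 2.807]
contact_force: [0.7, 1.0, -0.4]
gripper_width: 0.99
grip_force: 0.0
clock: 1.6
position: [0.5632, -0.0283, 0.3037]
ee_rot: [3.141, -0.0, 2.806]
contact_force: [0.3, 1.2, 0.5]
gripper_width: 0.995
grip_force: 0.0
clock: 2.1
position: [0.6073, -0.1079, 0.3033]
ee_rot: [3.141, -0.001, 2.987]
contact_force: [-0.1, 0.5, -1.0]
gripper_width: 0.992
grip_force: 0.0
[ 0.60730277 -0.1079016   0.3033297 ] [1.53498376e-01 9.88148875e-01 2.23902564e-04]
[[0.153, -0.944, -0.294, 0.532], [0.988, 0.146, 0.044, -0.096], [0.001, -0.297, 0.955, 0.373], [0.0, 0.0, 0.0, 1.0]] 359.85084625812794
```

View pics/w1.png

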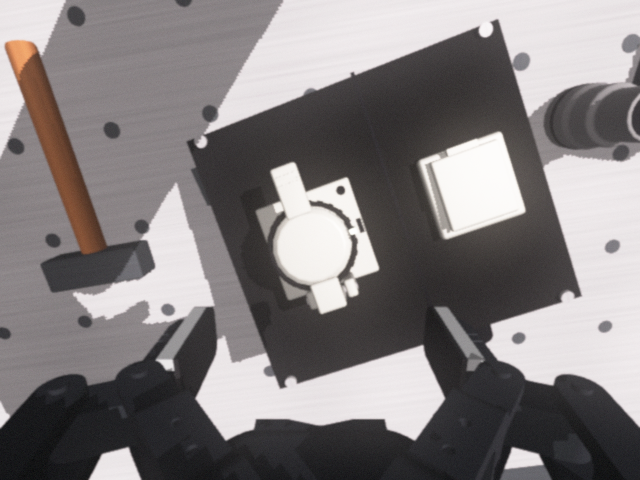

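Wrist view: cap centre at (313,245), tab at (290,185), dot (341,190), bar (361,226), white pointer at about (352,231), hinge (330,293), and open finger pads at (190,350) and (455,345). Now I'll measure the outlet frame.

```bash
cat > loc2.py <<'E'
from h import *
c=dict(np.load('wrist.npz')); P=cloud(c); g=c['color'].astype(int).max(2); ok=c['depth']>0
v,u=np.mgrid[0:480,0:640]
s=(u>205)&(u<560)&(v>60)&(v<380)&ok&(g<60)&(P[...,2]>.05)&(P[...,2]<.13)
X=P[s]
for _ in range(6):
    A=np.c_[X[:,:2],np.ones(len(X))]; k,*_=np.linalg.lstsq(A,X[:,2],rcond=None); r=abs(A@k-X[:,2]); X=X[r<max(.003,2*np.median(r))]
n=np.array([-k[0],-k[1],1]);n/=np.linalg.norm(n); yaw=np.arctan2(-n[1],-n[0])
hgt=(P[...,2]-(P[...,0]*k[0]+P[...,1]*k[1]+k[2]))*n[2]
reg=(u>240)&(u<385)&(v>150)&(v<320)&ok
top=reg&(hgt>.048)&(hgt<.062)&(g>120)
# cap: erode the tab and hinge away, min circle on the rest
e=cv2.morphologyEx(top.astype(np.uint8),cv2.MORPH_OPEN,cv2.getStructuringElement(cv2.MORPH_ELLIPSE,(45,45)))>0
Z=P[e]; tabp=P[top&~e&(v<205)]
print('tilt',np.degrees(np.arccos(n[2])),'yaw_n',yaw,'cap h',np.median(hgt[e]),'tab h',np.median(hgt[top&~e&(v<205)]))
def frame(yaw):
    z=n; y=np.array([-np.sin(yaw),np.cos(yaw),0]); y-=y@z*z; y/=np.linalg.norm(y); return np.c_[np.cross(y,z),y,z]
F=frame(.195); q=Z@F; (a,b),rad=cv2.minEnclosingCircle(q[:,:2].astype(np.float32))
cc=F@np.array([a,b,q[:,2].mean()]); foot=cc-np.median(hgt[e])*n
print('cap centre',cc,'rad',rad,'foot',foot)
t=(tabp-cc)@F; print('tab mean in F',t.mean(0),'dir err',np.arctan2(-t[:,1].mean(),-t[:,0].mean()), 'x',t[:,0].min())
fl=(u>410)&(u<530)&(v>125)&(v<245)&ok&(hgt>.012)&(hgt<.022)&(g>120); print('flap rect',cv2.minAreaRect((P[fl]@F)[:,:2].astype(np.float32)), 'foot in F',foot@F)
for nm,(uu,vv) in dict(dot=(341,190),bar=(361,226),pointer=(352,231)).items():
    p=(P[vv,uu]-foot)@F; print(nm,p*1000,np.degrees(np.arctan2(-p[0],p[1])))
# fingers in tool frame
pos,T=tool(); near=ok&(c['depth']<.25)&(v>280)
f=(P[near]-pos)@T; f=f[f[:,2]>.03]; print('fingers',f.min(0),f.max(0), 'left/right inner', f[f[:,1]>0,1].min(),f[f[:,1]<0,1].max())
np.savez('outlet.npz',F=F,foot=foot)
E
python3 loc2.py; python3 -c "
import cv2;a=cv2.imread('pics/w1.png')[140:320,230:410];cv2.imwrite('pics/w1c.png',cv2.resize(a,None,fx=3.3,fy=3.3,interpolation=2))"
```

```text
tilt 12.016310902636237 yaw_n 0.20103284067257882 cap h 0.055758353711369946 tab h 0.055980509786204016
cap centre [ 0.60957017 -0.10293165  0.14403501] rad 0.015354241244494915 foot [ 0.62094473 -0.10061368  0.08949842]
tab mean in F [-0.05025498 -0.00913273  0.00026179] dir err 0.17976611780947896 x -0.06437487244682501
flap rect ((0.587557852268219, -0.10227744281291962), (0.0523846372961998, 0.0633426085114479), 89.73988342285156) foot in F [ 0.59539276 -0.2190692  -0.03495105]
dot [-37.52861202  22.29396564   7.4890677 ] 59.28746492346725
bar [-5.37457711 27.91192896  7.95817328] 10.899182115484301
pointer [-7.0881977  20.20200551 49.66214616] 19.334239640858687
fingers [-0.04417552 -0.0568654   0.0300105 ] [0.01238486 0.05650165 0.16015327] left/right inner 0.00022487753359939986 -0.00038717839844454045
```

View pics/w1c.png

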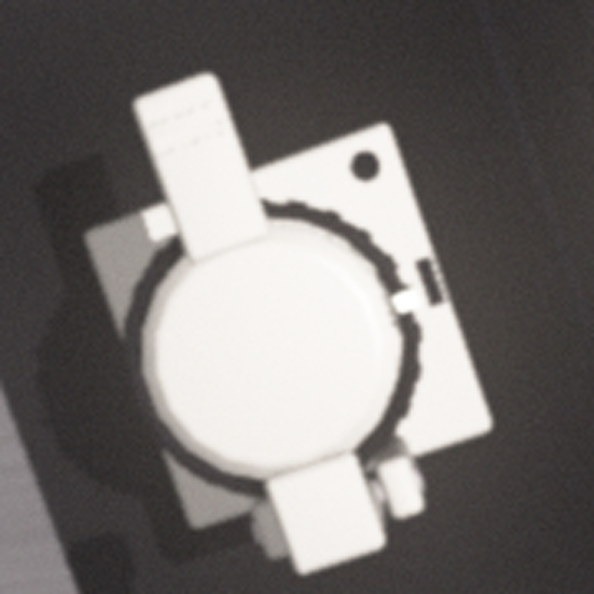

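The crop shows the ring pointer (white) near the black bar at about (405,300) crop px, so the ring is nearly locked, with the dot at (365,166). My cap mask went wrong, so I'll redo the centre by casting rays onto the known planes.

```bash
cat >> loc2.py <<'E'
print('-----')
Minv=np.linalg.inv(c['view']); o=Minv[:3,3]; foot0=foot
def cast(px,py,h):
    d=world(c,px,py,np.array(1.0))-o; d0=np.array([0,0,k[2]]); t=(h-(o-d0)@n)/(d@n); return o+t*d
cr=lambda a,b:(230+a/3.3,140+b/3.3)
# cap edge points (crop px), light cap against black ring
W=np.array([cast(*cr(a,b),.0545) for a,b in [(143,350),(160,290),(165,430),(215,470),(402,330),(398,390),(370,445),(385,285),(340,240)]])
F=frame(.198); q=W@F; A=np.c_[2*q[:,:2],np.ones(len(q))]; sol=np.linalg.lstsq(A,(q[:,:2]**2).sum(1),rcond=None)[0]
a,b=sol[:2]; print('rad',np.sqrt(sol[2]+a*a+b*b)); 
foot=F@np.array([a,b,q[:,2].mean()-.0545]); print('foot',foot)
for nm,cp,h in [('dot',(365,166),.006),('bar',(430,281),.006),('tabtip',(175,85),.056),('tabL',(260,225),.056),('tabR',(190,255),.056),('hingeend',(343,560),.05),('pointer',(405,300),.0495),('flangeNL',(388,124),.006),('flangeNR',(87,232),.006),('flangeFL',(490,425),.006)]:
    p=(cast(*cr(*cp),h)-foot)@F*1000; print(nm,p.round(1),np.degrees(np.arctan2(-p[0],p[1])).round(1))
np.savez('outlet.npz',F=F,foot=foot)
pos,T=tool(); f=(P[near]-pos)@T
for s in (1,-1):
    w=f[(f[:,1]*s>.03)&(abs(f[:,0])<.05)]; w=w[w[:,2]>.045]; print(len(w), np.percentile(w,[1,50,99],axis=0).round(4).tolist())
E
python3 loc2.py | sed -n '/-----/,$p'
```

```text
-----
rad 0.027035734068521538
foot [ 0.6173084  -0.11005332  0.08844243]
dot [-31.9  30.6   6. ] 46.2
bar [-0.5 36.2  6. ] 0.7
tabtip [-57.9   0.2  56. ] 89.8
tabL [-25.9   6.8  56. ] 75.3
tabR [-25.   -8.7  56. ] 109.2
hingeend [46.4 -1.2 50. ] -91.5
pointer [-1.4 29.2 49.5] 2.7
flangeNL [-39.4  39.1   6. ] 45.3
flangeNR [-40.  -39.1   6. ] 134.4
flangeFL [37.7 38.5  6. ] -44.5
1012 [[-0.0104, 0.042, 0.0451], [0.0063, 0.0425, 0.0507], [0.0117, 0.0553, 0.0596]]
1020 [[-0.0109, -0.0557, 0.0451], [0.0061, -0.0428, 0.0507], [0.0113, -0.0422, 0.0597]]
```

Outlet frame found: foot (0.617,-0.110,0.088), yaw 0.198, ring at about 0.05 rad. The checks on dot, bar and flange fit within 2 mm. The tool is already 20° clockwise of the ring's y axis, so one grip can cover the whole turn.

```bash
python3 -m creep '[8.54,-0.27,-0.34,0,0, 8.54,0,0,4,0, 8.54,0,0,4,0, 8.54,0,0,3,0, 8.54,0,0,1.5,0]'
python3 -m creep '[5,0,0,0,0, 5,0,0,0,0, 5,0,0,0,0, 5,0,0,0,0, 5,0,0,0,0]'
python3 - <<'E'
from h import *
p,T=tool();print(p,T[:,1]); c=snap('wrist','w2.png')
E
```

```text
clock: 2.65
position: [0.6089, -0.111, 0.1762]
ee_rot: [3.141, -0.003, 2.985]
contact_force: [0.0, 0.0, 0.7]
gripper_width: 1.003
grip_force: 0.0
clock: 3.15
position: [0.609, -0.113, 0.18]
ee_rot: [-3.139, -0.0, 2.986]
contact_force: [-6.2, -13.7, -3.4]
gripper_width: 0.713
grip_force: 65.8
[ 0.60902298 -0.11300644  0.17997203] [ 0.1546079   0.98797274 -0.00250191]
```

View pics/w2.png

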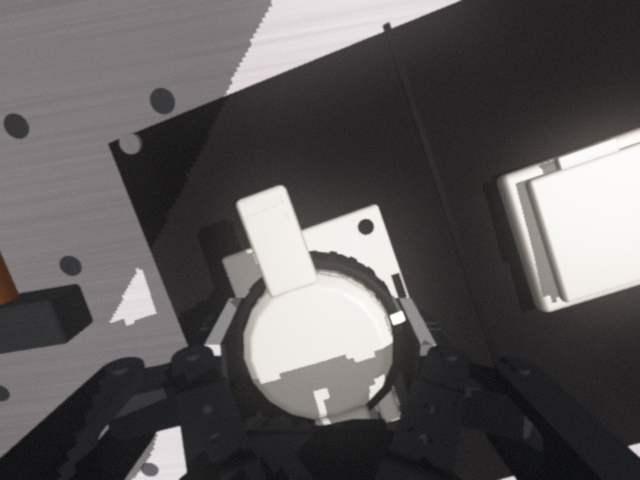

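The ring is gripped between the pads (pads at (225,330) and (415,330)) and the pointer at (397,318) is visible. There's a slight sideways load, so I'll ease off 1.5 mm and turn anticlockwise.

```bash
python3 -m creep '[5,0,-0.15,0,-0.08, 5,0,0,0,-0.1, 5,0,0,0,-0.1, 5,0,0,0,-0.1, 5,0,0,0,0]'
python3 -m creep '[5,0,0,0,-0.1, 5,0,0,0,-0.1, 5,0,0,0,-0.1, 5,0,0,0,-0.055, 5,0,0,0,0]'
python3 - <<'E'
from h import *
p,T=tool();o=get_obs();print(p,T[:,1],o['contact_force'],o['ft_torque']); c=snap('wrist','w3.png')
cv2.imwrite('pics/w3.png',cv2.resize(c['color'][180:480,160:520,::-1],None,fx=2,fy=2))
E
```

```text
clock: 3.7
position: [0.6091, -0.1134, 0.1802]
ee_rot: [-3.14, 0.0, -2.913]
contact_force: [-5.0, -3.1, -3.4]
gripper_width: 0.706
grip_force: 65.7
clock: 4.2
position: [0.6096, -0.113, 0.1812]
ee_rot: [-3.139, 0.001, -2.56]
contact_force: [-6.3, 2.2, 4.8]
gripper_width: 0.707
grip_force: 64.6
[ 0.60959826 -0.11299252  0.1812006 ] [-0.54976394  0.83531476 -0.00297739] [-6.31353695  2.18836767  4.80532927] [-1.79025021  0.17418431 -0.25606944]
```

View pics/w3.png

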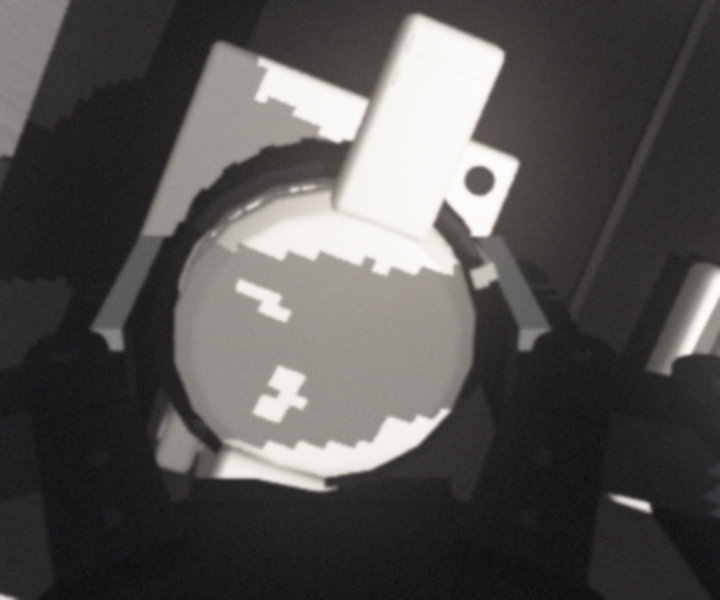

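The pointer at crop (485,275) has moved with the fingers and is still a little short of the dot at (480,181), which it should sit beneath radially. I'll measure its angle.

```bash
cat > ang.py <<'E'
from h import *
import sys
z=np.load('outlet.npz');F,foot=z['F'],z['foot']; c=dict(np.load('wrist.npz')); o=np.linalg.inv(c['view'])[:3,3]
def cast(u,v,h):
    d=world(c,u,v,np.array(1.0))-o; t=(h-(o-foot)@F[:,2])/(d@F[:,2]); return (o+t*d-foot)@F
for a in sys.argv[1:]:
    u,v,h=map(float,a.split(',')); p=cast(u,v,h/1000); print(a,(p*1000).round(1),np.arctan2(-p[0],p[1]).round(3), c['depth'][int(v),int(u)])
E
python3 ang.py 402.5,317.5,48 401,313,49 400,270.5,6 398,270,6
```

```text
402.5,317.5,48 [-19.   23.8  48. ] 0.673 0.12934019
401,313,49 [-20.5  22.2  49. ] 0.747 0.12856472
400,270.5,6 [-32.2  30.9   6. ] 0.805 0.17378795
398,270,6 [-32.   29.9   6. ] 0.82 0.17387965
```

```bash
python3 -m creep '[5,0,0,0,-0.05, 5,0,0,0,-0.04, 5,0,0,0,0, 5,0,0,0,0]'
python3 - <<'E'
from h import *
p,T=tool();o=get_obs();print(p,T[:,1],o['contact_force'],o['ft_torque']); c=snap('wrist')
im=c['color'][240:360,340:460,::-1]
cv2.imwrite('pics/w4.png',cv2.resize(im,None,fx=5,fy=5,interpolation=2))
E
```

```text
clock: 4.65
position: [0.6096, -0.1129, 0.1816]
ee_rot: [-3.138, 0.001, -2.471]
contact_force: [-7.1, 3.0, 8.4]
gripper_width: 0.706
grip_force: 65.8
[ 0.60961827 -0.11289846  0.18158984] [-0.62119943  0.7836459  -0.00322079] [-7.11093882  2.9693919   8.42899615] [-1.46288756  0.35327709 -0.18889966]
```

View pics/w4.png

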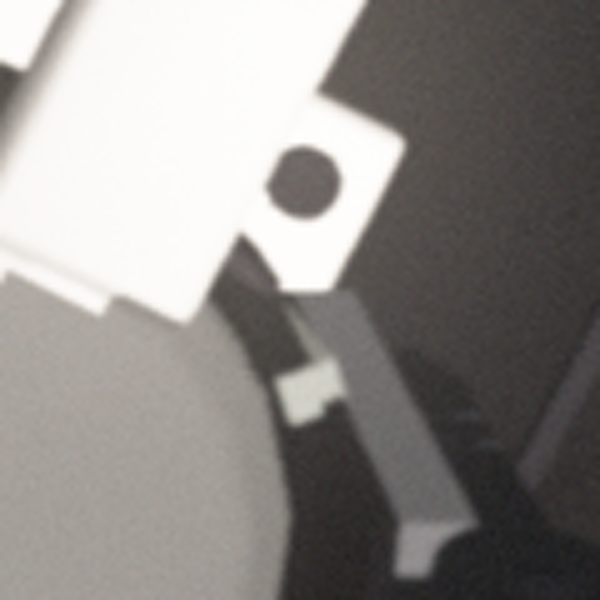

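The pointer is at crop (308,392), i.e. px (401.6,318.4), and the dot at (400.6,276.4). I'll compute the angle.

```bash
python3 ang.py 398.5,319,49.5 401.6,318.4,49.5 406,316.5,49.5 400.6,276.4,6
```

```text
398.5,319,49.5 [-19.9  20.6  49.5] 0.768 0.12887141
401.6,318.4,49.5 [-20.6  21.5  49.5] 0.763 0.12920907
406,316.5,49.5 [-21.9  22.7  49.5] 0.768 0.12990804
400.6,276.4,6 [-32.2  30.7   6. ] 0.809 0.1755066
```

```bash
python3 -m creep '[5,0,0,0,-0.04, 5,0,0,0,-0.03, 5,0,0,0,0, 5,0,0,0,0]'
python3 - <<'E'
from h import *
p,T=tool();o=get_obs();print(p,T[:,1],o['contact_force'],o['ft_torque']); c=snap('wrist')
im=c['color'].astype(int)[300:335,390:415]; m=(im.min(2)>130); v,u=np.nonzero(m); print(len(u),u.mean()+390,v.mean()+300,u.min()+390,u.max()+390)
E
```

```text
clock: 5.1
position: [0.6098, -0.113, 0.1816]
ee_rot: [-3.139, 0.003, -2.406]
contact_force: [-5.3, 2.2, 8.7]
gripper_width: 0.712
grip_force: 66.3
[ 0.60980333 -0.1130093   0.18164718] [-0.67111774  0.74134489 -0.00295534] [-5.264349    2.20957894  8.71074829] [-1.2405153   0.13177564 -2.17213468]
190 398.4263157894737 321.66315789473686 390 409
```

The torque jumped to 2.2 N m, so the ring is on its stop at 0.80. I'll ease back slightly, release, rise and realign with the hinge axis.

```bash
python3 -m creep '[5,0,0,0,0.03, 5,0,0,0,0]'
python3 -m creep '[8.54,0,0,0,0, 8.54,0,0,0,0, 8.54,0,0,0,0, 8.54,0,0,-3,0, 8.54,0,0,-5,0]'
python3 -m creep '[8.54,0,0,-2,0.13, 8.54,0,0,0,0.13, 8.54,0,0,0,0.13, 8.54,0,0,0,0.118, 8.54,0,0,0,0]'
python3 - <<'E'
from h import *
p,T=tool();o=get_obs();print(p,T[:,1]); c=snap('wrist')
im=c['color'][100:400,120:520,::-1]
cv2.imwrite('pics/w5.png',cv2.resize(im,None,fx=2,fy=2,interpolation=2))
E
```

```text
clock: 5.35
position: [0.6098, -0.1129, 0.1816]
ee_rot: [-3.139, 0.002, -2.435]
contact_force: [-6.0, 2.1, 8.3]
gripper_width: 0.709
grip_force: 66.1
clock: 5.85
position: [0.6085, -0.1126, 0.2572]
ee_rot: [3.137, -0.003, -2.431]
contact_force: [1.4, -1.1, -0.0]
gripper_width: 0.999
grip_force: 0.0
clock: 6.35
position: [0.6093, -0.1128, 0.279]
ee_rot: [-3.142, 0.0, -2.941]
contact_force: [0.7, 0.5, -1.0]
gripper_width: 1.001
grip_force: 0.0
[ 0.60932689 -0.11278941  0.27904211] [-1.99162359e-01  9.79966506e-01 -3.05811586e-05]
```

View pics/w5.png

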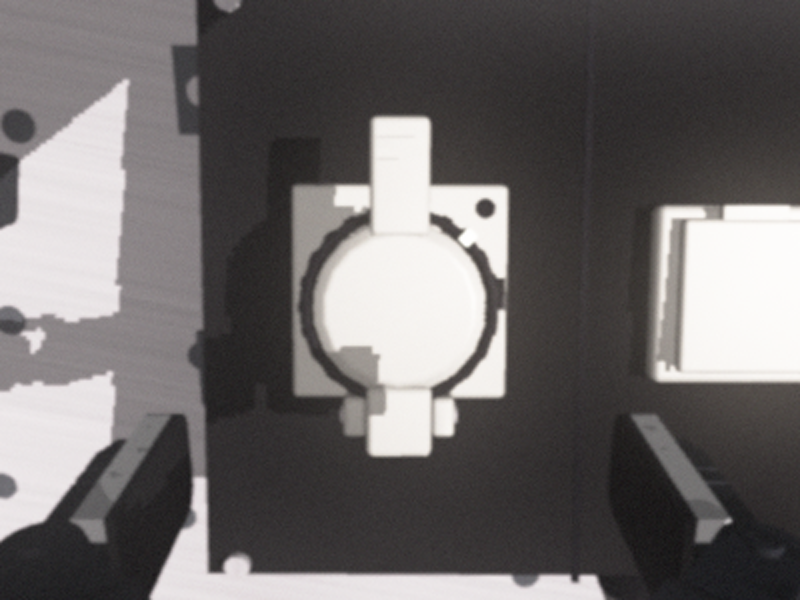

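The pointer at crop (468,237) now points at the dot (485,208), and the hinge is aligned with the tool. Now I'll compute the tab grasp and the lifting arc in tool axes.

```bash
python3 ang.py 354,218.5,49.5 362.5,204,6 320.5,158.5,56 305.5,187,56 335.5,187,56
cat > arc.py <<'E'
from h import *
z=np.load('outlet.npz');F,foot=z['F'],z['foot']; p,T=tool()
def tab(phi,r=(-.089,.025)):
    x,zz=r; c,s=np.cos(phi),np.sin(phi); return foot+F@np.array([.040+x*c+zz*s,0,.028-x*s+zz*c])
if __name__=='__main__':
    t=tab(0); tgt=t+[0,0,.0635]; print('tab',t,'delta tool cm',((tgt-p)@T*100).round(2),'tool y vs F y',np.arctan2(T[:2,1]@F[:2,0],T[:2,1]@F[:2,1]).round(3))
    ph=np.radians(np.arange(0,91,6)); q=np.array([tab(a) for a in ph]); print((np.diff(q,axis=0)@T*100).round(2).tolist(), (q[-1]-q[0])@T*100)
E
python3 arc.py
```

```text
354,218.5,49.5 [-22.6  20.3  49.5] 0.838 0.22202681
362.5,204,6 [-32.1  30.6   6. ] 0.809 0.26363185
320.5,158.5,56 [-58.1  -0.5  56. ] 1.579 0.21301928
305.5,187,56 [-41.4  -9.4  56. ] 1.793 0.21504664
335.5,187,56 [-41.5   8.5  56. ] 1.369 0.27016342
tab [ 0.55950659 -0.12168415  0.13007985] delta tool cm [5.06 0.14 8.54] tool y vs F y -0.007
[[-0.11, -0.0, -0.96], [-0.21, -0.0, -0.94], [-0.31, -0.0, -0.92], [-0.4, -0.0, -0.88], [-0.49, -0.0, -0.83], [-0.58, -0.0, -0.78], [-0.66, -0.0, -0.71], [-0.73, -0.01, -0.64], [-0.79, -0.01, -0.56], [-0.84, -0.01, -0.47], [-0.89, -0.01, -0.38], [-0.92, -0.01, -0.29], [-0.95, -0.01, -0.19], [-0.96, -0.01, -0.09], [-0.97, -0.01, 0.01]] [-9.8179963  -0.06960391 -8.6326186 ]
```

```bash
python3 -m creep '[4,2.5,0.1,0,0, 4,2.56,0,0,0, 4,0,0,0,0, 4,0,0,0,0, 4,0,0,2,0]'
python3 -m creep '[4,0,0,3,0, 4,0,0,2.5,0, 4,0,0,1,0, 4,0,0,0,0]'
python3 - <<'E'
from h import *
import arc
p,T=tool();o=get_obs();print(p,o['gripper_width'],o['contact_force']); print('tab in tool',(arc.tab(0)-p)@T)
c=snap('wrist','w6.png'); P=cloud(c); f=(P-p)@T
m=(c['depth']>0)&(c['depth']<.25)&(f[...,2]>.04)&(f[...,2]<.09)&(abs(f[...,0])<.02)&(c['color'].max(2)<200)
for s in(1,-1):
    w=f[m&(f[...,1]*s>.012)&(f[...,1]*s<.04)]; print(len(w),np.percentile(w,[1,50,99],axis=0).round(4).tolist())
E
```

```text
clock: 6.9
position: [0.561, -0.1222, 0.2608]
ee_rot: [-3.139, 0.004, -2.937]
contact_force: [-0.0, 0.6, -0.2]
gripper_width: 0.468
grip_force: 0.0
clock: 7.3
position: [0.5598, -0.1218, 0.1928]
ee_rot: [3.14, -0.002, -2.938]
contact_force: [0.5, 0.3, 0.9]
gripper_width: 0.469
grip_force: 0.0
[ 0.559833   -0.1218238   0.19276529] 0.46912822031658186 [0.46515627 0.33621817 0.86768024]
tab in tool [0.00018521 0.00013106 0.06268604]
1629 [[-0.0098, 0.02, 0.0402], [0.0073, 0.0226, 0.0516], [0.0116, 0.0336, 0.069]]
1689 [[-0.0193, -0.0332, 0.0401], [0.0071, -0.022, 0.0521], [0.0115, -0.0134, 0.0697]]
```

View pics/w6.png

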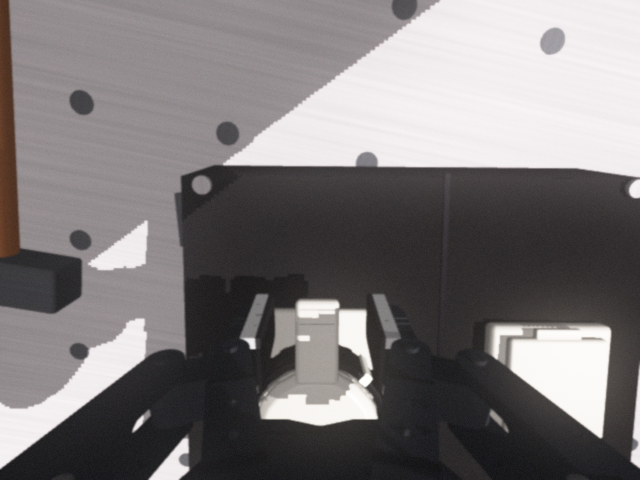

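The tab sits centred between the fingers at (317,340), with the tips about 7 mm below it. I'll close and lift along the arc.

```bash
python3 -m creep '[1.2,0,0,0,0, 1.2,0,0,0,0, 1.2,0,0,0,0, 1.2,0,0,0,0, 1.2,0,0,0,0]'
python3 -m creep '[1.2,-0.11,0,-0.96,0, 1.2,-0.21,0,-0.94,0, 1.2,-0.31,0,-0.92,0, 1.2,0,0,0,0, 1.2,0,0,0,0]'
python3 - <<'E'
from h import *
import arc
p,T=tool();o=get_obs();print(p,o['contact_force'],o['ft_torque']); print('cmd shift off',((arc.tab(np.radians(18))-p)@T*1000).round(1))
E
```

```text
clock: 7.85
position: [0.5601, -0.1227, 0.1953]
ee_rot: [-3.139, 0.003, -2.939]
contact_force: [0.2, -6.5, 3.5]
gripper_width: 0.186
grip_force: 58.7
clock: 8.35
position: [0.5668, -0.1213, 0.2229]
ee_rot: [-3.139, 0.004, -2.939]
contact_force: [7.4, -3.6, -7.0]
gripper_width: 0.185
grip_force: 58.9
[ 0.56684781 -0.1213071   0.22294314] [ 7.41982841 -3.58692772 -6.96364542] [-0.95427643 -1.04710622 -0.05820991]
cmd shift off [ 1.2  1.2 64.6]
```

Lifting works with small forces, so I'll continue along the arc.

```bash
python3 -m creep '[1.2,-0.4,0,-0.88,0, 1.2,-0.49,0,-0.83,0, 1.2,-0.58,0,-0.78,0, 1.2,-0.66,0,-0.71,0, 1.2,0,0,0,0]'
python3 -m creep '[1.2,-0.73,0,-0.64,0, 1.2,-0.79,0,-0.56,0, 1.2,-0.84,0,-0.47,0, 1.2,-0.89,0,-0.38,0, 1.2,0,0,0,0]'
python3 -m creep '[1.2,-0.92,0,-0.29,0, 1.2,-0.95,0,-0.19,0, 1.2,-0.96,0,-0.09,0, 1.2,-0.97,0,0.01,0, 1.2,0,0,0,0]'
python3 - <<'E'
from h import *
import arc
p,T=tool();o=get_obs();print(p,o['contact_force'],o['ft_torque']); print('tab90 in tool mm',((arc.tab(np.pi/2)-p)@T*1000).round(1))
snap('wrist'); c=snap('scene'); 
cv2.imwrite('pics/s2.png',cv2.resize(c['color'][150:350,130:390,::-1],None,fx=3,fy=3,interpolation=2))
E
```

```text
clock: 8.85
position: [0.5877, -0.117, 0.2547]
ee_rot: [-3.14, 0.002, -2.939]
contact_force: [4.9, -7.4, -11.2]
gripper_width: 0.184
grip_force: 58.8
clock: 9.35
position: [0.6191, -0.1106, 0.2748]
ee_rot: [-3.14, 0.0, -2.939]
contact_force: [1.4, -8.4, -7.6]
gripper_width: 0.168
grip_force: 58.4
clock: 9.85
position: [0.6563, -0.1031, 0.2805]
ee_rot: [-3.14, 0.001, -2.939]
contact_force: [-0.6, -8.0, -1.8]
gripper_width: 0.147
grip_force: 24.0
[ 0.65630992 -0.10310258  0.28053722] [-0.58681001 -7.97607373 -1.81138627] [-1.27859022  0.04938409 -0.08994602]
tab90 in tool mm [ 0.4  0.9 64.1]
```

View pics/s2.png

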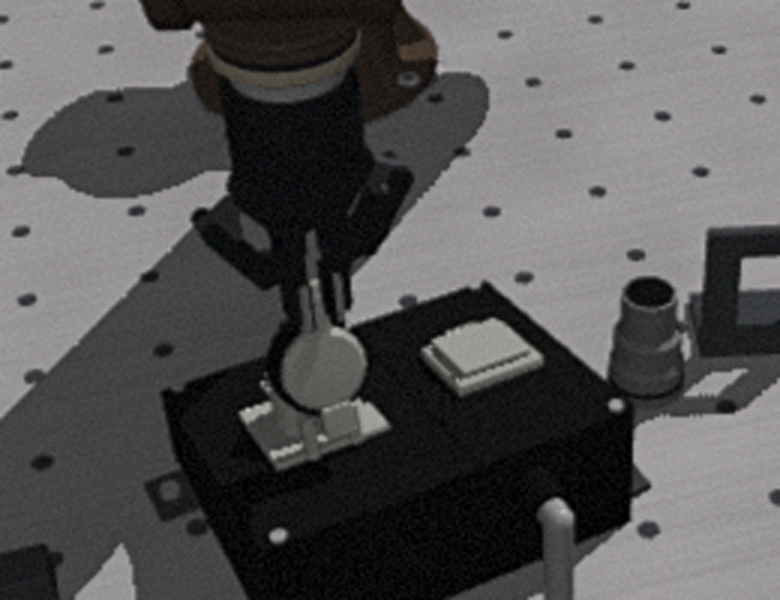

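The scene view shows the cover standing up, its disc at (322,365), with the tab between the fingers at (315,300) and the flap shut. The opening and grip force dropped though, so I'll check the cover angle and the tab hold numerically (my picture views are used up).

```bash
cat > chk.py <<'E'
from h import *
import arc
z=np.load('outlet.npz');F,foot=z['F'],z['foot']
p,T=tool(); o=get_obs(); print('tcp',p,'w',o['gripper_width'],'grip',o['grip_force'],'F',np.round(o['contact_force'],1))
h0=np.array([.040,0,.028])
c=snap('scene'); P=cloud(c); q=(P-foot)@F-h0; g=c['color'].astype(int).max(2); ok=c['depth']>0
# cover disc outer face: light points, upright, behind the hinge plane
m=ok&(g>70)&(abs(q[...,1])<.024)&(q[...,2]>.018)&(q[...,2]<.064)&(q[...,0]>0.005)&(q[...,0]<.06)
X=q[m]
for _ in range(4):
    A=np.c_[X[:,1:],np.ones(len(X))]; k,*_=np.linalg.lstsq(A,X[:,0],rcond=None); r=abs(A@k-X[:,0]); X=X[r<max(.002,2.5*np.median(r))]
print('disc n',len(X),'x at z=.04:',A.mean(0)@k,'slope dx/dz',k[1],'cover deg',90+np.degrees(np.arctan(k[1])), 'dist',(k[2]/np.hypot(1,k[1])*1000).round(1),'want 28.5')
m=ok&(abs(q[...,1])<.035)&(q[...,2]>.068)&(q[...,2]<.105)&(q[...,0]>-.02)&(q[...,0]<.06)
for lo in range(68,105,4):
    s=m&(q[...,2]>lo/1e3)&(q[...,2]<(lo+4)/1e3)&(g>90); a=q[s]*1000
    if len(a): print(lo,len(a),'y',np.percentile(a[:,1],[2,50,98]).round(1),'x',np.percentile(a[:,0],[5,50,95]).round(1))
s=ok&(g<=70)&(abs(q[...,1])<.035)&(q[...,2]>.066)&(q[...,2]<.12)&(q[...,0]>-.02)&(q[...,0]<.06); a=q[s]*1000
print('dark', len(a), np.percentile(a,[1,50,99],axis=0).round(1).tolist())
E
python3 chk.py
```

```text
tcp [ 0.65569978 -0.10320212  0.28058844] w 0.14384994007714982 grip 23.922720551490784 F [-0.6 -8.  -2.6]
disc n 414 x at z=.04: 0.020642526723625338 slope dx/dz -0.1699129467827592 cover deg 80.3568024374942 dist 27.5 want 28.5
68 4 y [2.  3.5 4.6] x [16.7 17.6 18.3]
76 1 y [1.6 1.6 1.6] x [14.1 14.1 14.1]
84 2 y [2.7 3.  3.3] x [13.4 13.8 14.2]
88 5 y [0.8 3.4 4.1] x [10.8 13.  17. ]
92 3 y [1.3 2.9 4.2] x [10.4 11.5 13.5]
96 6 y [1.3 2.8 5.5] x [ 7.7 10.5 14.6]
100 1 y [0.1 0.1 0.1] x [13.3 13.3 13.3]
dark 339 [[-4.2, -22.0, 66.5], [33.8, -3.0, 98.6], [43.7, 17.8, 119.2]]
```

The cover is only at about 80°: as it rose, the tab slid to the pads' edge, so this hold isn't safe. I'll lower it gently and regrip. This time I'll hold deeper and twist the tool on the way up, so the pads cage the upright blade instead of relying on friction alone.

```bash
python3 -m creep '[1.2,0.97,0,-0.01,0, 1.2,0.96,0,0.09,0, 1.2,0.95,0,0.19,0, 1.2,0.92,0,0.29,0, 1.2,0.89,0,0.38,0]'
python3 -m creep '[1.2,0.84,0,0.47,0, 1.2,0.79,0,0.56,0, 1.2,0.73,0,0.64,0, 1.2,0.66,0,0.71,0, 1.2,0.58,0,0.78,0]'
python3 -m creep '[1.2,0.49,0,0.83,0, 1.2,0.4,0,0.88,0, 1.2,0.31,0,0.92,0, 1.2,0.21,0,0.94,0, 1.2,0,0,0,0]'
python3 -m creep '[4,0,0,0,0, 4,0,0,0,0, 4,0,0,0,0, 4,0,0,0,0]'
cat > tabw.py <<'E'
from h import *
import arc
z=np.load('outlet.npz');F,foot=z['F'],z['foot']; p,T=tool(); o=get_obs()
c=snap('wrist'); P=cloud(c); q=((P-foot)@F)*1000; g=c['color'].astype(int).max(2)
m=(c['depth']>0)&(g>90)&(abs(q[...,1])<9)&(q[...,0]>-70)&(q[...,0]<-36)&(q[...,2]>40)&(q[...,2]<120); a=q[m]
if len(a): 
    s,b=np.polyfit(a[:,0],a[:,2],1); print('tab pts',len(a),a.mean(0).round(1),'slope deg',np.degrees(np.arctan(-s)),np.percentile(a,[1,99],axis=0).round(1).tolist())
print('tab0 in tool mm',((arc.tab(0)-p)@T*1000).round(1),'j',np.round(o['joint_positions'],2),o['gripper_width'])
E
python3 tabw.py
```

```text
clock: 10.5
position: [0.6089, -0.1117, 0.2709]
ee_rot: [-3.142, 0.001, -2.939]
contact_force: [-0.9, 0.1, -0.0]
gripper_width: 0.138
grip_force: 0.0
clock: 11.0
position: [0.5739, -0.119, 0.2385]
ee_rot: [3.141, 0.0, -2.939]
contact_force: [-0.3, -0.4, -0.5]
gripper_width: 0.144
grip_force: 0.0
clock: 11.5
position: [0.5614, -0.1218, 0.2065]
ee_rot: [-3.14, 0.005, -2.939]
contact_force: [-8.0, 4.8, 35.9]
gripper_width: 0.139
grip_force: 17.6
clock: 11.9
position: [0.5605, -0.1217, 0.2029]
ee_rot: [3.141, -0.001, -2.939]
contact_force: [0.4, 0.1, -0.6]
gripper_width: 0.47
grip_force: 0.0
tab pts 2053 [-47.9  -0.7  56. ] slope deg -0.48553079342484756 [[-58.8, -8.9, 53.2], [-36.2, 7.6, 57.9]]
tab0 in tool mm [ 1.   0.2 72.9] j [-0.33  0.54  1.79  0.    0.81 -2.1 ] 0.46989911883287505
```

The tab slipped free early on the way down and the cover is now fully shut (measured tab slope 0). I'll regrip deeper and a little nearer the tip, and compute the new arc with a twist from 36° onward.

```bash
python3 -m creep '[4,0.4,0,0.6,0, 4,0,0,0.7,0, 4,0,0,0,0]'
python3 -m creep '[1.2,0,-0.05,0,0, 1.2,0,0,0,0, 1.2,0,0,0,0, 1.2,0,0,0,0, 1.2,0,0,0,0]'
python3 - <<'E'
from h import *
import arc
p,T=tool(); print('tab0 in tool mm',((arc.tab(0)-p)@T*1000).round(1))
r=(-.092,.025); T=T.copy(); phi=0; rows=[]
for i in range(15):
    d=arc.tab(np.radians(6*(i+1)),r)-arc.tab(np.radians(6*i),r); tw=0 if i<6 else .055
    rows.append([*(d@T*100).round(2),tw]); T=T@R.from_euler('z',tw).as_matrix()
print(rows)
E
```

```text
clock: 12.25
position: [0.5562, -0.1225, 0.1892]
ee_rot: [3.141, -0.002, -2.94]
contact_force: [0.6, 0.4, -0.1]
gripper_width: 0.468
grip_force: 0.0
clock: 12.75
position: [0.5569, -0.1234, 0.1907]
ee_rot: [-3.141, 0.0, -2.939]
contact_force: [-0.5, -5.2, 0.2]
gripper_width: 0.188
grip_force: 58.5
tab0 in tool mm [-2.9  1.2 60.6]
[[np.float64(-0.11), np.float64(-0.0), np.float64(-0.99), 0], [np.float64(-0.21), np.float64(-0.0), np.float64(-0.98), 0], [np.float64(-0.31), np.float64(-0.0), np.float64(-0.95), 0], [np.float64(-0.41), np.float64(-0.0), np.float64(-0.91), 0], [np.float64(-0.5), np.float64(-0.0), np.float64(-0.86), 0], [np.float64(-0.59), np.float64(-0.0), np.float64(-0.81), 0], [np.float64(-0.67), np.float64(-0.0), np.float64(-0.74), 0.055], [np.float64(-0.74), np.float64(0.04), np.float64(-0.66), 0.055], [np.float64(-0.81), np.float64(0.08), np.float64(-0.58), 0.055], [np.float64(-0.85), np.float64(0.14), np.float64(-0.5), 0.055], [np.float64(-0.89), np.float64(0.2), np.float64(-0.4), 0.055], [np.float64(-0.92), np.float64(0.25), np.float64(-0.3), 0.055], [np.float64(-0.93), np.float64(0.31), np.float64(-0.2), 0.055], [np.float64(-0.92), np.float64(0.37), np.float64(-0.1), 0.055], [np.float64(-0.9), np.float64(0.42), np.float64(0.0), 0.055]]
```

```bash
sed -i 's/c=snap(.scene.)/print("torque",np.round(o["ft_torque"],2)); c=snap("scene")/' chk.py
python3 -m creep '[1.2,-0.11,-0.1,-0.99,0, 1.2,-0.21,0,-0.98,0, 1.2,-0.31,0,-0.95,0, 1.2,-0.41,0,-0.91,0, 1.2,-0.5,0,-0.86,0]'
python3 -m creep '[1.2,-0.59,0,-0.81,0, 1.2,-0.67,0,-0.74,0.055, 1.2,-0.74,0.04,-0.66,0.055, 1.2,0,0,0,0]'
cat > edge.py <<'E'
# cover angle from the scene camera: plane of the cap's outer face, any angle
from h import *
z=np.load('outlet.npz');F,foot=z['F'],z['foot']; h0=np.array([.040,0,.028])
c=snap('scene'); P=cloud(c); q=(P-foot)@F-h0; g=c['color'].astype(int).max(2)
r=np.hypot(q[...,0],q[...,2]); m=(c['depth']>0)&(g>70)&(abs(q[...,1])<.024)&(r>.033)&(r<.072)&(q[...,2]>.012)
# facing outward points: distance 28.5 mm from hinge along cover normal
best=max(range(20,110),key=lambda d:(abs(q[m]@np.array([np.sin(np.radians(d)),0,np.cos(np.radians(d))])-.0285)<.002).sum())
X=q[m]; X=X[abs(X@np.array([np.sin(np.radians(best)),0,np.cos(np.radians(best))])-.0285)<.006]
n=np.linalg.svd(X-X.mean(0),full_matrices=False)[2][2]; n*=np.sign(n[2]*np.cos(np.radians(best))+n[0]*np.sin(np.radians(best)))
print('cover deg',best,np.degrees(np.arctan2(n[0],n[2])).round(1),len(X),'n',n.round(3),'dist',(X@n).mean()*1000)
o=get_obs(); print(o['position'],o['gripper_width'],o['grip_force'],o['contact_force'],o['ft_torque'])
p,T=tool(); G=(p+T[:,2]*.0605-foot)@F-h0; print('grip pt in hinge mm',(G*1000).round(1),'its angle',np.degrees(np.arctan2(G[2],-G[0])-np.arctan2(.025,.092)).round(1))
E
python3 edge.py
```

```text
clock: 13.25
position: [0.5725, -0.1206, 0.238]
ee_rot: [3.141, 0.0, -2.939]
contact_force: [7.8, 0.6, -11.7]
gripper_width: 0.187
grip_force: 58.7
clock: 13.65
position: [0.5919, -0.1166, 0.2598]
ee_rot: [-3.142, -0.001, -3.049]
contact_force: [-0.1, -2.0, -7.8]
gripper_width: 0.191
grip_force: 60.8
cover deg 43 44.5 505 n [0.701 0.013 0.713] dist 27.23591787919037
[ 0.59137064 -0.11670161  0.25936368] 0.1916477588576628 60.91545685194433 [-0.78113074 -1.30586729 -7.58559635] [-0.23086874  0.2872255   0.68054038]
grip pt in hinge mm [-43.2  -1.3  85.6] its angle 48.0
```

The cover is at about 44° with the tool at 48° and a firm grip. I'll carry on with the twist.

```bash
python3 -m creep '[1.2,-0.4,0.05,-0.3,0.08, 1.2,-0.41,0.06,-0.28,0.08, 1.2,-0.43,0.1,-0.25,0.06, 1.2,0,0,0,0]'
python3 edge.py
```

```text
clock: 14.1
position: [0.6053, -0.1163, 0.2683]
ee_rot: [-3.139, 0.005, 3.014]
contact_force: [8.2, -13.5, -10.0]
gripper_width: 0.151
grip_force: 55.4
cover deg 47 47.5 512 n [0.737 0.017 0.675] dist 27.769635209516462
[ 0.60502647 -0.11642598  0.26807502] 0.1537461397287268 55.335939042270184 [  8.25493348 -12.43523277  -9.83451386] [-2.05196506 -1.34609241  0.52832408]
grip pt in hinge mm [-28.   -4.   91.3] its angle 57.7
```

Twisting while the tab is inclined made it slip worse: cover 47°, tool 58°. The tab is creeping towards the fingertips as it turns in the pads. I'll let go, regrip with the tab at mid-pad depth and the tool nearer the tab's tip, and overdrive the arc using camera feedback.

```bash
python3 -m creep '[1.2,0.8,0,0.8,-0.05, 1.2,0.6,0,0.9,-0.05, 4.5,0,0,0,0, 4.5,0,0,-1,0, 4.5,0,0,-2,-0.1]'
python3 -m creep '[4.5,1,0,-1,-0.13, 4.5,1,0,0,0, 4.5,0,0,0,0]'
cat >> tabw.py <<'E'
want=arc.tab(0,(-.097,.025)); print('tool move cm for tab pt(x-57) at z48:',(((want-p)@T-[0,0,.048])*100).round(2),'yaw err',np.arctan2(T[:2,1]@F[:2,0],T[:2,1]@F[:2,1]).round(3))
V=c['view']
for a in np.arange(.3,1.0,.05):
    b=[]
    for h in (.049,.047,.045):
        x=foot+F@np.array([-.0312*np.sin(a),.0312*np.cos(a),h]); k=V@[*x,1]; u=int(round(c['cx']+c['fx']*k[0]/-k[2])); v=int(round(c['cy']-c['fy']*k[1]/-k[2]))
        b.append(int(g[v,u]) if 0<=u<640 and 0<=v<480 else -1)
    print(round(a,2),b,end=' ')
E
python3 tabw.py
```

```text
clock: 14.65
position: [0.5896, -0.1131, 0.281]
ee_rot: [3.14, -0.002, -3.068]
contact_force: [0.2, 0.1, -0.5]
gripper_width: 0.527
grip_force: 0.0
clock: 14.95
position: [0.5693, -0.1158, 0.2914]
ee_rot: [3.142, 0.0, -2.943]
contact_force: [0.1, -0.5, -0.3]
gripper_width: 0.528
grip_force: 0.0
tab pts 900 [-47.6  -0.7  55.9] slope deg -0.4410709379918932 [[-58.8, -8.9, 52.9], [-36.3, 7.7, 57.8]]
tab0 in tool mm [ 10.8  -3.8 161.3] j [-0.31  0.44  1.68  0.    1.02 -2.08] 0.5276372280110581
tool move cm for tab pt(x-57) at z48: [ 1.86 -0.38 11.5 ] yaw err -0.001
0.3 [93, 92, 90] 0.35 [102, 127, 127] 0.4 [130, 159, 159] 0.45 [206, 180, 180] 0.5 [171, 221, 221] 0.55 [164, 169, 169] 0.6 [123, 159, 159] 0.65 [117, 117, 96] 0.7 [90, 90, 121] 0.75 [111, 178, 178] 0.8 [254, 254, 255] 0.85 [255, 255, 255] 0.9 [238, 238, 184] 0.95 [97, 92, 92]
```

The ring is still at the open stop (pointer at about 0.82 measured, same as before). Now the deep grip.

```bash
python3 -m creep '[4.5,1.86,-0.5,0,0, 4.5,0,0,4,0, 4.5,0,0,4,0, 4.5,0,0,2.5,0, 4.5,0,0,1,0]'
python3 -m creep '[1.2,0,0,0,0, 1.2,0,0,0,0, 1.2,0,0,0,0, 1.2,0,0,0,0]'
python3 - <<'E'
from h import *
import arc
p,T=tool(); print('tab0 in tool mm',((arc.tab(0)-p)@T*1000).round(1))
r=(-.092,.025)
for st in (8,): 
    a=np.radians(np.arange(0,105,st)); q=np.array([arc.tab(x,r) for x in a]); print((np.diff(q,axis=0)@T*100).round(2).tolist())
E
```

```text
clock: 15.5
position: [0.5525, -0.1243, 0.173]
ee_rot: [3.139, -0.004, -2.942]
contact_force: [-0.3, -0.7, -0.2]
gripper_width: 0.533
grip_force: 0.0
clock: 15.9
position: [0.5535, -0.1244, 0.1768]
ee_rot: [-3.141, 0.002, -2.94]
contact_force: [1.8, 2.9, -1.5]
gripper_width: 0.191
grip_force: 58.4
tab0 in tool mm [-6.3  1.5 46.7]
[[-0.17, -0.0, -1.32], [-0.35, -0.0, -1.28], [-0.53, -0.0, -1.22], [-0.69, -0.0, -1.14], [-0.84, -0.0, -1.03], [-0.98, -0.0, -0.9], [-1.09, -0.01, -0.76], [-1.19, -0.01, -0.6], [-1.26, -0.01, -0.43], [-1.31, -0.01, -0.25], [-1.33, -0.01, -0.06], [-1.32, -0.01, 0.12], [-1.29, -0.0, 0.31]]
```

```bash
cat >> edge.py <<'E'
import arc
phi=np.arctan2(n[0],n[2]); x=(arc.tab(phi)-p)@T*1000; d=(arc.tab(phi,(-.098,.025))-arc.tab(phi,(-.080,.025)))@T; print('tab centre in tool mm',x.round(1),'outward dir',(d/.018).round(2))
E
python3 -m creep '[1.2,-0.17,0,-1.32,0, 1.2,-0.35,0,-1.28,0, 1.2,-0.53,0,-1.22,0, 1.2,-0.69,0,-1.14,0, 1.2,-0.84,0,-1.03,0]'
python3 edge.py
```

```text
clock: 16.4
position: [0.5776, -0.1196, 0.2365]
ee_rot: [3.141, -0.002, -2.939]
contact_force: [-1.7, -1.6, -4.8]
gripper_width: 0.191
grip_force: 61.1
cover deg 36 37.3 480 n [0.606 0.019 0.795] dist 27.339018489864426
[ 0.5789823  -0.11942083  0.23799495] 0.19472289229759868 62.33327865600586 [-8.98294212  1.48812878  3.31574464] [0.0133808  1.73434095 0.009696  ]
grip pt in hinge mm [-60.   -1.6  67.3] its angle 33.1
tab centre in tool mm [-2.9  1.6 53.2] outward dir [ 0.9   0.   -0.43]
```

The cover is at 37° for a 40° command, with the tab still mid-pad. I'll continue.

```bash
python3 -m creep '[1.2,-0.98,0,-0.9,0, 1.2,-1.09,0,-0.76,0, 1.2,-1.19,0,-0.6,0]'
python3 edge.py
```

```text
clock: 16.75
position: [0.6089, -0.1133, 0.2588]
ee_rot: [3.141, -0.004, -2.939]
contact_force: [-16.2, -5.4, 5.9]
gripper_width: 0.191
grip_force: 80.4
cover deg 58 58.7 534 n [0.854 0.015 0.52 ] dist 28.028725302308064
[ 0.61027055 -0.11313558  0.25962921] 0.19075804836493343 80.36078455857933 [-15.15732489  -3.45112619   6.13105701] [-0.71831569  2.92281295 -0.14524248]
grip pt in hinge mm [-24.5  -1.6  81.9] its angle 58.1
tab centre in tool mm [ 1.9  1.6 53.6] outward dir [ 0.69  0.   -0.72]
```

The cover is at 59° and the tab is centred in the pads, but the fingertip corner is close to the ring. I'll raise the tool a bit extra on the remaining path.

```bash
python3 -m creep '[1.2,-0.2,0,-0.35,0, 1.2,-1.25,0,-0.5,0, 1.2,-1.25,0,-0.45,0]'
python3 edge.py
```

```text
clock: 17.1
position: [0.6356, -0.108, 0.2701]
ee_rot: [3.141, -0.005, -2.94]
contact_force: [-2.1, -4.7, -21.2]
gripper_width: 0.19
grip_force: 65.8
cover deg 76 76.6 523 n [0.972 0.023 0.232] dist 27.846230971903566
[ 0.6372025  -0.10771339  0.27044437] 0.19213295095028762 67.12062120437622 [-4.35429063 -4.69929315 -6.5903681 ] [-0.73397397  0.99695203  0.03317901]
grip pt in hinge mm [ 4.6 -1.5 86.7] its angle 77.9
tab centre in tool mm [ 2.1  1.5 55.2] outward dir [ 0.43  0.   -0.9 ]
```

```bash
python3 -m creep '[1.2,-1.2,0,-0.3,0, 1.2,-1.1,0,-0.25,0, 1.2,0,0,0,0, 1.2,0,0,0,0]'
python3 edge.py
```

```text
clock: 17.55
position: [0.6575, -0.1036, 0.2734]
ee_rot: [3.14, -0.007, -2.939]
contact_force: [-5.3, -6.8, -20.3]
gripper_width: 0.189
grip_force: 60.7
cover deg 88 88.6 477 n [1.    0.018 0.025] dist 27.95968310103364
[ 0.6574254  -0.10359732  0.27342232] 0.19090113314840107 60.65726101398468 [ -5.6659323   -6.93566447 -20.71104283] [-1.16306788  0.96390806  0.00800944]
grip pt in hinge mm [25.2 -1.4 85.4] its angle 91.2
tab centre in tool mm [ 3.3  1.4 56.9] outward dir [ 0.24  0.   -0.97]
```

Cover at 88.6° with a firm 60 N grip. A small nudge, then I'll check stability and the scene camera's angular bias against the box face.

```bash
python3 -m creep '[1.2,-0.2,0,0.15,0, 1.2,0,0,0,0, 1.2,0,0,0,0]'
python3 edge.py; python3 -m creep '[1.2,0,0,0,0, 1.2,0,0,0,0, 1.2,0,0,0,0, 1.2,0,0,0,0, 1.2,0,0,0,0]'; python3 edge.py
python3 - <<'E'
from h import *
z=np.load('outlet.npz');F,foot=z['F'],z['foot']; c=dict(np.load('scene.npz')); P=cloud(c); q=(P-foot)@F; g=c['color'].astype(int).max(2)
m=(c['depth']>0)&(g<60)&(abs(q[...,2])<.008)&(abs(q[...,0])<.1)&(q[...,1]>-.06)&(q[...,1]<.17); X=q[m]
A=np.c_[X[:,:2],np.ones(len(X))]; k=np.linalg.lstsq(A,X[:,2],rcond=None)[0]; print('face slope in F deg',np.degrees(np.arctan(k[:2])),k[2],len(X))
f=(g>100)&(c['depth']>0)&(abs(q[...,0])<.024)&(abs(q[...,1]-.127)<.024)&(abs(q[...,2])<.06); Y=q[f]; k=np.linalg.lstsq(np.c_[Y[:,:2],np.ones(len(Y))],Y[:,2],rcond=None)[0]; print('flap height',np.median(Y[:,2]),'slope deg',np.degrees(np.arctan(k[:2])),len(Y))
E
```

```text
clock: 17.9
position: [0.6596, -0.1032, 0.2732]
ee_rot: [3.141, -0.005, -2.939]
contact_force: [-5.9, -5.1, -12.9]
gripper_width: 0.194
grip_force: 61.5
cover deg 89 89.8 476 n [1.    0.011 0.003] dist 27.862606474625785
[ 0.65962466 -0.10319191  0.27318505] 0.19152614439116522 61.45016849040985 [ -4.70332731  -6.67643091 -13.06516667] [-1.00505399  1.15184977  0.11907567]
grip pt in hinge mm [27.4 -1.5 84.7] its angle 92.8
tab centre in tool mm [ 3.6  1.5 56.8] outward dir [ 0.22  0.   -0.98]
clock: 18.45
position: [0.6596, -0.1032, 0.2732]
ee_rot: [3.141, -0.005, -2.939]
contact_force: [-5.0, -5.6, -12.8]
gripper_width: 0.188
grip_force: 61.4
cover deg 89 89.2 480 n [1.    0.002 0.013] dist 28.32766805743715
[ 0.6595968  -0.10322277  0.27317169] 0.18622894980113933 61.44946038722992 [ -5.56477078  -5.16455166 -13.39418884] [-1.10175759  1.09499846  0.08342613]
grip pt in hinge mm [27.4 -1.5 84.7] its angle 92.7
tab centre in tool mm [ 4.5  1.5 56.7] outward dir [ 0.23  0.   -0.97]
face slope in F deg [ 0.00760167 -0.07934984] -0.0006674692966319642 3624
flap height 0.01549730481937829 slope deg [0.46259676 0.16218187] 251
```

The cover holds steady at about 89.5°, and the scene camera shows no bias against the box face. The flap is shut and the ring is at the open mark, so I'm handing in.

```bash
python3 -c "
from plant import sign_off; print(sign_off())"
```

```text
the job is handed in; nothing more can be done
None
```

The lock ring is at the open mark (on its stop, just past the dot), and the arm is holding the cover at about 90° by its tab; the first two lifts slipped and the cover snapped shut each time, but the third is steady, with the flap still shut and the hammer, bracket and adapter not touched.

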